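Pin the switch guard shut

ROBOT

A 7-joint arm with a two-finger parallel gripper is mounted at the origin on the work surface. World frame = base frame: x ahead of the robot, y to its left, z up, the work surface at z = 0. Lengths are in m, angles in rad, forces in N, time in s.
With the tool pointing down it reaches from about 0.425 to 0.95 m from the base axis. Payload 16.7 kg.
Tool frame: the origin (TCP) lies at the very end of the fingers, on their centre line; the grasp point (between the pads) lies 19 mm behind it; z points along the fingers, y is the line along which they close (so a half turn about z gives the same grasp; the last joint's range is limited). The gripper opens to 94 mm and grips with 3 to 60 N. Pads are 16 mm wide; open, the fingers measure 119 mm over their backs; the gripper's body (75 mm by 177 mm) begins 78 mm behind the grasp point.
Start: joints at [-1.359, 0.426, 0.074, 1.606, -0.034, 1.111, -0.067], TCP at [0.238, 0.631, 0.205] pointing down, gripper open.
Joint ranges: [-2.85, 2.85], [-0.5, 2.14], [-1.23, 1.37], [0.21, 2.46], [-1.02, 4.16], [0.16, 2.05], [-2.73, 2.73]. Speed limits (rad/s): [1.89, 1.89, 2.39, 2.39, 3.01, 3.01, 3.01].

INTERFACE

Orientations are given as a rotation vector (axis times angle).
In Python, from workcell import robot, eyes, ticket gives the robot as it stands. The module is installed in compiled form; this text tells all that it offers.
- The arm moves only by the tool arm_command, never from a script. Its argument "deltas" is a list that holds one entry, the list of rows, each a list of 7 numbers: the shift along the tool's x, y, z normalised to -1 to 1, where 1 is 0.05 m, then the turn, a rotation vector about the tool's x, y, z normalised to -1 to 1, where 1 is 5 degrees, then the gripper's target within -1 to 1 (shut at 1, half-way at 0, fully open at -1). A call has 1 to 20 rows; each row shifts and turns the commanded pose from where the row before left it, along the tool's axes as they then stand; what a row does not reach is not made up. A row lasts 1/10 s, in which the tool goes at most 50 mm and 8.59 degrees, less where a joint would pass 70% of its speed; a pose out of reach is approached as far as the arm can. A call with a number of a shift or a turn outside -1 to 1 is refused whole. A call with a gripper value outside its range is refused whole. The fingers move at their own pace and stop on an object; the grip force is fixed at half the most. Time passes only in rows, so rows that do not move let the fingers close. It gives the time, the measured TCP pose, the force, the opening and the grip force at its end, in the units of the state.
- robot.get_state(): the state, without advancing time (a new reading comes with each control period).
- eyes.grab_frame(name): name is "side" or "top"; returns a dict with "image" (480x640x3 uint8, red, green, blue), "range_z" (480x640 float32, m along the optical axis (not along the pixel's ray), 0 where there is no reading), "intrinsics" (3x3 intrinsics, pixels), "R" (3x3) and "t" (3): a world point X has camera coordinates R X + t. Camera axes: x right, y down, z forward; pixel columns grow to the right and rows downward; lengths in m; the calibration is good to about 2 mm. A picture is of the moment at which its call begins.
- ticket.close_job(): hands the job in; it is judged then, once.
The state is a dict: "t": time; "q": joint angles; "joint_vel": joint speeds; "tau": joint torques, N m; "position": TCP position; "tcp_rot": TCP orientation; "contact_force": force on the tool from outside, world axes, zero at the start; "moment": the same for the moment, N m; "width": finger opening in m; "grip_force": force on a finger pad.
Only numpy, scipy, OpenCV 4.12 (cv2) and the standard library are available. Lean on these libraries where they do the work, as an engineer would, in place of code of your own. Each camera call takes 0.05 s, during which the arm holds its last target. There are 200 camera calls.

TASK

Lock the guard of the switch box shut with the long pin: of the three steel pins standing in the aluminium parking block take the longest one, and lower it upright from above through the bores of both lugs beside the switch box until its collar rests fully home on the upper lug. Lower it, do not drop it in, and leave it standing there.

Things in the scene. Friction and masses are not known exactly. Their poses are not given: they have to be found in the camera images.
- long_pin: Longest of three upright loose steel pins, about 0.3 kg. Origin: centre of its nose (lower end); z up along it. Shank 16 mm diameter, 95 mm long, its last 9 mm tapering to a flat 10 mm nose; above it a collar 44 mm wide, 6 mm thick, then a knob. The two other pins are alike with 45 mm shanks, their tops 104 mm above the table, 70 mm apart in a row; which stands where varies.
- long_pin_grip (a point): Centre of the long pin's round knob (26 mm diameter, 45 mm tall), where to grasp, at any yaw: 123.5 mm above the nose, 22.5 mm above the collar's top. The pin stands in a 17.5 mm wide, 35 mm deep socket (floor 8 mm above the table) of a fixed aluminium block 70 x 210 x 43 mm; lift it straight up. Bystanders are below 60 mm high.
- upper_bore (a point): Centre of the upper mouth of the upper lug's bore, 104 mm above the table; z up. The lug is a fixed steel plate 64 x 66 mm, 12 mm thick, with a vertical 28 mm through bore. It sticks out from the -y side of the fixed grey switch box (120 x 160 x 78 mm, red rocker under a steel guard frame), nothing of which rises above the lug's top.
- lower_bore (a point): Centre of the upper mouth of the lower lug's bore, 52 mm above the table, exactly below the upper one: same plate, same 28 mm bore, 40 mm open gap between the lugs; open below down to the table. With the collar resting on the upper lug the pin's nose is 95 mm below the upper mouth, 9 mm above the table.
Things that resemble listed ones, but are neither listed nor needed, are in the scene too. Leave any black or turquoise look-alike of the long_pin alone.

How it is judged:
By the outcome, as a careful person would: the job done as asked, in the order asked, and still so for the second after the job is handed in, with the robot touching nothing.
It also fails if it takes over 48 s, if anything falls off the work surface, if the arm or the gripper's body presses on something with over 40 N, if the wrist force passes 120 N, or if a joint passes its speed limit or range.

## Working session

There is one attempt and no reset: what is moved stays moved. The work goes in short steps, Python scripts to look and compute and a tool call to move; the robot and the scene stay as the last step left them, time stands still between calls to the robot, and variables do not carry over. Pictures are saved under pics/ and viewed, at most 10 in all, crops included, and the job is handed in when it is done.

Besides the shell and the picture viewer there is one more tool, called after "Request:" in YAML: its name, and indented under it one key for each argument. arm_command: Moves the arm, as the interface text tells. Scaled input: -1 to 1 covers 0.05 m each way for a shift and 5 degrees each way for a turn. Its arguments: {"type":"object","properties":{"deltas":{"type":"array"}},"required":["deltas"]}

```bash
mkdir -p pics; cat > h.py <<'E'
import numpy as np, cv2
from workcell import robot, eyes, ticket
def grab(n):
    f=eyes.grab_frame(n); np.savez(''+n+'.npz',**{k:f[k] for k in f}); return f
def world(f):
    K,R,t=f['intrinsics'],f['R'],f['t']; v,u=np.mgrid[:480,:640]; z=f['range_z']
    c=np.stack([(u-K[0,2])/K[0,0]*z,(v-K[1,2])/K[1,1]*z,z],-1)
    return (c-t)@R
def ray(f,u,v,h):
    K,R,t=f['intrinsics'],f['R'],f['t']; o=-R.T@t
    d=R.T@np.linalg.solve(K,[u,v,1.]); return o+d*(h-o[2])/d[2]
E
python3 - <<'E'
from h import *
for n in('top','side'):
    f=grab(n); cv2.imwrite(f'pics/{n}0.png',f['image'][...,::-1]); print(n,-f['R'].T@f['t'],f['intrinsics'][0,0])
print(robot.get_state())
E
```

```text
top [0.44549719 0.02562953 1.27183481] 604.245395983587
side [0.35472022 0.60270414 0.83348559] 460.98320678561987
{'t': 0.1, 'q': array([-1.35951037,  0.42670338,  0.07386893,  1.60654299, -0.03407107,
        1.11077301, -0.06709074]), 'joint_vel': array([ 1.02691770e-04, -6.87966269e-04, -6.53792638e-05, -8.87471081e-04,
       -7.66980220e-04,  1.93028435e-03,  8.92323791e-04]), 'tau': array([ 8.20406538e-03, -9.37459016e+01,  3.67664449e+00, -4.55041766e+01,
       -4.86186042e-02,  1.69426674e-02,  4.71042767e-05]), 'position': array([0.23818826, 0.63116103, 0.20482349]), 'tcp_rot': array([-5.63672861e-01, -3.09051586e+00,  1.82793303e-03]), 'contact_force': array([-0.58923895, -0.44819197, -0.31994459]), 'moment': array([ 0.0411241 , -0.00474175,  0.04422672]), 'grip_force': 0.0, 'width': 0.09395593333353028}
```

View pics/top0.png

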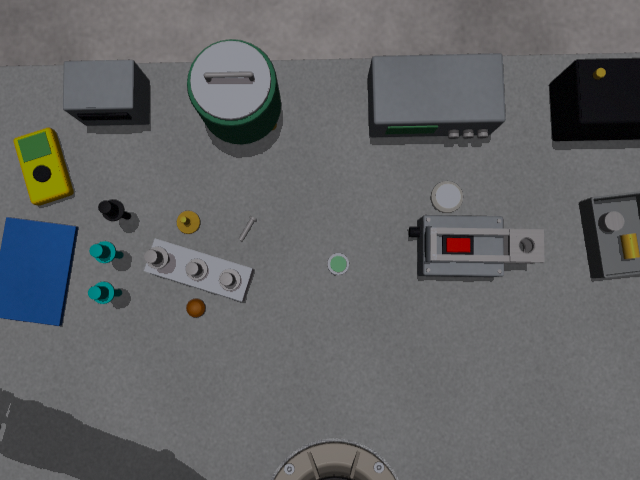

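View pics/side0.png

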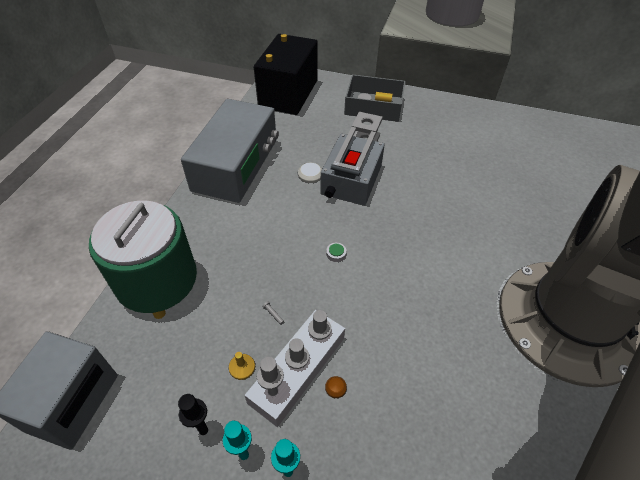

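The top view shows three grey pins in the block at (155,258), (196,270) and (229,281), with the lug bore at (526,245). In the side view the pins are at (270,370), (297,350) and (320,325), and the bore is at (368,121). Possible mix-ups are the black pin at (110,210), the turquoise ones at (103,252) and (102,292), and the yellow one at (188,222), all in the top view. The leftmost block pin looks longest, so I'll measure it and crop it.

```bash
python3 - <<'E'
from h import *
T=dict(np.load('top.npz'));S=dict(np.load('side.npz'))
print(T['R'].round(3),S['R'].round(3))
W=world(T);WS=world(S)
for u,v in[(155,257),(195,269),(228,280),(110,210),(103,252),(102,292),(526,245),(516,235),(537,255),(540,235),(60,340),(300,350)]: print('top',u,v,W[v,u].round(4))
for u,v in[(268,363),(297,345),(320,317),(368,115),(368,121)]: print('side',u,v,WS[v,u].round(4))
a=cv2.resize(S['image'][300:430,220:360],None,fx=4,fy=4,interpolation=2)
b=cv2.resize(T['image'][220:300,485:565],(240,240),interpolation=2)
c=np.zeros((520,800,3),np.uint8);c[:,:560]=a;c[:240,560:]=b
c[260:500,560:]=cv2.resize(S['image'][95:145,343:393],(240,240),interpolation=2)
cv2.imwrite('pics/crop1.png',c[...,::-1])
E
```

```text
[[-0.019 -1.    -0.007]
 [-0.996  0.02  -0.092]
 [ 0.093  0.005 -0.996]] [[-0.954 -0.3    0.006]
 [-0.236  0.736 -0.635]
 [ 0.186 -0.607 -0.773]]
top 155 257 [0.5154 0.3256 0.1567]
top 195 269 [0.4937 0.2613 0.1087]
top 228 280 [0.4715 0.1986 0.1032]
top 110 210 [0.6071 0.4159 0.1402]
top 103 252 [0.5277 0.4281 0.1402]
top 102 292 [0.4528 0.4304 0.1363]
top 526 245 [ 0.5319 -0.398   0.048 ]
top 516 235 [ 0.5475 -0.3595  0.1064]
top 537 255 [ 0.5082 -0.3991  0.1032]
top 540 235 [ 0.547  -0.4074  0.102 ]
top 60 340 [0.3557 0.565  0.0012]
top 300 350 [ 0.3256  0.0651 -0.0026]
side 268 363 [0.517  0.3356 0.1528]
side 297 345 [0.4932 0.2709 0.1039]
side 320 317 [0.472  0.2065 0.1029]
side 368 115 [ 0.5314 -0.4061  0.1009]
side 368 121 [ 0.5276 -0.3942  0.0912]
```

View pics/crop1.png

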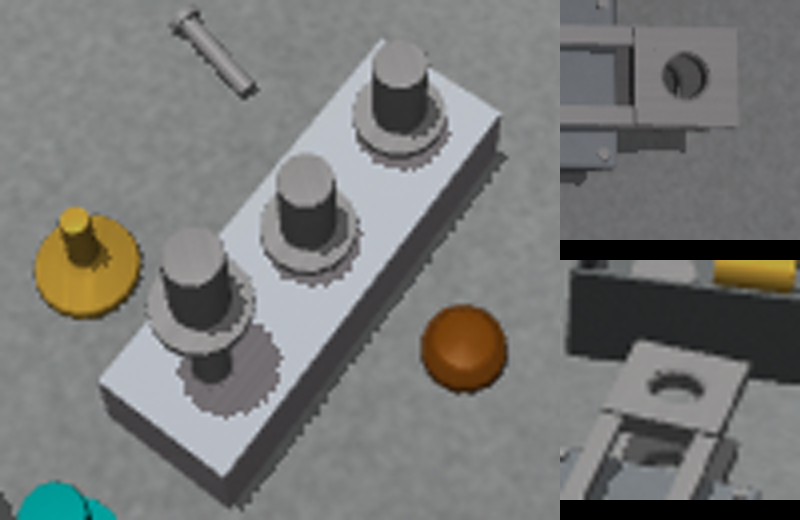

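The crop confirms it: the leftmost block pin, with its top at about 0.154 m, stands proud of the block on its long shank. The other two rest on their collars at 0.104 m. Next I'll get precise centres.

```bash
cat > m.py <<'E'
from h import *
def disc(f,xy,h,r=.03,tol=.006,off=0):
    W=world(f); m=(abs(W[...,2]-h)<tol)&(np.hypot(W[...,0]-xy[0],W[...,1]-xy[1])<r)&(f['range_z']>0)
    c,_=cv2.findContours(m.astype(np.uint8),0,1); c=max(c,key=cv2.contourArea)
    (u,v),R=cv2.minEnclosingCircle(c); M=cv2.moments(c); return (M['m10']/M['m00'],M['m01']/M['m00']),cv2.contourArea(c)
def bore(f,u0,v0,k=26):
    g=cv2.cvtColor(f['image'],cv2.COLOR_RGB2GRAY).astype(np.uint8)[v0-k:v0+k,u0-k:u0+k]
    W=world(f)[v0-k:v0+k,u0-k:u0+k]; 
    plate=((abs(W[...,2]-.104)<.006)).astype(np.uint8)
    cs,hi=cv2.findContours(plate,cv2.RETR_CCOMP,cv2.CHAIN_APPROX_NONE)
    return [(len(c),cv2.contourArea(c),hi[0][i][3],(np.array(cv2.fitEllipse(c)[0])+[u0-k,v0-k]),cv2.fitEllipse(c)[1]) for i,c in enumerate(cs) if len(c)>12]
E
python3 - <<'E'
from m import *
T=dict(np.load('top.npz'));S=dict(np.load('side.npz'))
for n,f,xy in(('T',T,(.515,.33)),('S',S,(.515,.33))):
    (u,v),a=disc(f,xy,.154); print(n,u,v,a,ray(f,u,v,.154).round(4))
for n,f,u,v in(('T',T,526,245),('S',S,368,121)):
    for b in bore(f,u,v): print(n,b,ray(f,*b[3],.104).round(4))
# dark-based bore
for n,f,u,v in(('T',T,526,245),('S',S,368,121)):
    g=cv2.cvtColor(f['image'],cv2.COLOR_RGB2GRAY)[v-12:v+13,u-12:u+13]
    print(n);print(g[::2,::1] if 0 else g[::2,::2])
s=robot.get_state(); from scipy.spatial.transform import Rotation as Ro
print(Ro.from_rotvec(s['tcp_rot']).as_matrix().round(4))
E
```

```text
T 150.47583643122675 255.83147459727383 134.5 [0.5179 0.3348 0.154 ]
S 267.7042735042735 364.2982905982905 195.0 [0.5164 0.3382 0.154 ]
T (166, 1177.0, np.int32(-1), array([522.58439445, 245.00997925]), (37.013214111328125, 50.58955001831055)) [ 0.5281 -0.372   0.104 ]
T (42, 178.0, np.int32(0), array([525.99749374, 244.96207809]), (14.8097505569458, 15.61897087097168)) [ 0.528  -0.3786  0.104 ]
S (143, 530.5, np.int32(-1), array([362.06155968, 130.86182404]), (23.905982971191406, 50.136146545410156)) [ 0.5294 -0.3328  0.104 ]
S (25, 55.5, np.int32(0), array([366.69569778, 121.78825188]), (6.599575042724609, 11.287443161010742)) [ 0.5271 -0.3727  0.104 ]
T
[[127 126 125 125 125 125 126 126 125 126 125 125 124]
 [126 126 126 126 126 127 127 127 127 125 125 125 125]
 [125 124 125 125 126 108  85  95 126 126 126 125 125]
 [126 126 125 125  91  75  73  49  65 109 126 125 125]
 [126 127 126  76  65  76  77  76  50  65 116 127 126]
 [125 125 124  63  37  65  78  76  75  36  81 124 124]
 [126 125 117  64  46  51  75  76  75  31  96 125 124]
 [125 125 123  62  62  39  73  76  76  33  96 124 
[... 407 characters left out ...]
149 148 123  72  42  40  40  40  41  39]
 [ 41 147 149 148 149 148 148 145 146 147 123  70  40]
 [146 148 150 149 144 139 143 146 148 147 148 149 148]
 [148 148 149 122  55  52  51  86 136 147 148 149 148]
 [147 149 148  52  51  72  52  52  81 146 149 147  76]
 [149 149 149 136 137 137 134 132 112 148 148 147  69]
 [148 147 148 149 147 147 148 147 147 147 147 123 132]
 [ 57  98 146 147 146 149 147 146 148 147 147  71 139]
 [ 53  53  52  50  51  75 122 148 148 147 123 131 138]
 [146  80  60  51  50  52  51  52 123  61  47 136 138]
 [148  86  86  87  86  77  60 122 147 149  75  86 111]]
[[-9.356e-01  3.530e-01 -3.000e-04]
 [ 3.530e-01  9.356e-01 -1.100e-03]
 [-1.000e-04 -1.200e-03 -1.000e+00]]
```

```bash
python3 - <<'E'
from m import *
np.set_printoptions(linewidth=250)
T=dict(np.load('top.npz'));S=dict(np.load('side.npz'))
for f,u,v in((T,154,257),(S,268,366)):
    sl=np.s_[v-13:v+14,u-17:u+18]
    print(u-17,v-13);print(cv2.cvtColor(f['image'],7)[sl]);print((world(f)[sl][::3,::3,2]*1000).astype(int))
E
```

```text
137 244
[[108 109 110 113 117 117 110 107 107 109 107 109 110 108 109 120 144 144 144 144 144 144 144 144 144 144 144 145 144 144 144 144 144 144 142]
 [109 111 111 112 114 113 107 110 111 109 108 109 111 111 114 134 143 144 144 144 144 144 144 144 144 144 144 144 144 144 144 144 144 144 144]
 [108 109 111 112 111 110 107 110 111 107 106 106 108 111 121 143 144 143 133 137 132 120 135 123 144 144 144 144 144 145 144 144 145 144 144]
 [107 108 108 109 108 109 107 108 108 104 104 105 106 107 119 133 132 135 130 131 130 128 135 130 124 124 144 144 144 144 143 144 144 144 144]
 [108 109 108 106 109 110 107 105 106 105 105 106 106 108 126 128 128 130 129 129 130 131 132 132 129 130 121 124 144 143 144 144 144 144 144]
 [109 109 108 108 109 109 107 106 107 108 106 106  95 105 108 107 111 129 129 130 131 130 131 131 132 133 127 108 109 144 144 144 144 144 143]
 [108 107 107 109 109 106 105 104 106 108 110 115 116 120 120 119 101  78  86 113 114 129 131 131 131 132 131 126  93 126 144 144 143 144 144]
 [109 107 110 109 109 108 105 104 105 112 119 120 124 124 125 126 123 111  74  61  62  75 1
[... 6859 characters left out ...]
154  60  48  49  51  50  49  50  50  49  48  47  46  45  53  83  84  83  82 142 147 148 188 190]
 [128 128 129 131 132 129 121 151 153 155 155 153 103  52  49  50  49  50  49  49  49  48  47  46  53  83  84  82  82 143 149 100 149 188 190]]
[[  0   0   0   0   0   0   0  -1   0  -1  45  43]
 [  0  -1  -2  -1   0  -2   0   0   2  43  42  42]
 [ 10   0   1   0 153 153 152 154  39  42  40  42]
 [  9   8  -1 155 154 153 154 156 153  42  43  41]
 [ 10   8  -3 155 156 153 155 153 153 107  43  43]
 [  7   6   0 145 154 156 154 155 148 108 107  39]
 [  9   2  -1 109 148 152 152 148 139 109 108  42]
 [  7   0 110 109 135 143 143 139 130 109 109  43]
 [ -1  -3 110 107 124 130 130 127 120 109 107  42]]
```

The pin's top centre is at (150.5,256) in the top view and (268,364) in the side view, which puts it at about (0.517, 0.336). Its height of 0.154 m agrees with the given sizes. Moving above it.

Request:
arm_command:
  deltas:
    - [[-0.608,-0.295,0,0,0,0,-1],[-0.608,-0.295,0,0,0,0,-1],[-0.608,-0.295,0,0,0,0,-1],[-0.608,-0.295,0,0,0,0,-1],[-0.608,-0.295,0,0,0,0,-1],[-0.608,-0.295,0,0,0,0,-1],[-0.608,-0.295,0,0,0,0,-1],[-0.608,-0.295,0,0,0,0,-1],[-0.608,-0.295,0,0,0,0,-1],[-0.608,-0.295,0,0,0,0,-1],[-0.608,-0.295,0,0,0,0,-1],[-0.608,-0.295,0,0,0,0,-1],[0,0,0,0,0,0,-1],[0,0,0,0,0,0,-1]]

```text
t: 1.5
position: [0.5173, 0.3365, 0.2052]
tcp_rot: [-0.566, -3.09, 0.001]
contact_force: [-1.0, 1.3, -0.7]
width: 0.0941
grip_force: 0.0
```

```bash
python3 - <<'E'
from h import *
s=robot.get_state(); print(s['t'],s['position'].round(4),s['tcp_rot'].round(4),s['contact_force'].round(1))
f=grab('side'); t=grab('top')
c=np.zeros((400,800,3),np.uint8)
c[:,:400]=cv2.resize(f['image'][300:400,220:320],(400,400),interpolation=2);c[:,400:]=cv2.resize(t['image'][200:300,100:200],(400,400),interpolation=2)
cv2.imwrite('pics/above.png',c[...,::-1])
E
```

```text
1.5 [0.5173 0.3365 0.2052] [-5.6610e-01 -3.0898e+00  7.0000e-04] [-1.   1.3 -0.7]
```

View pics/above.png

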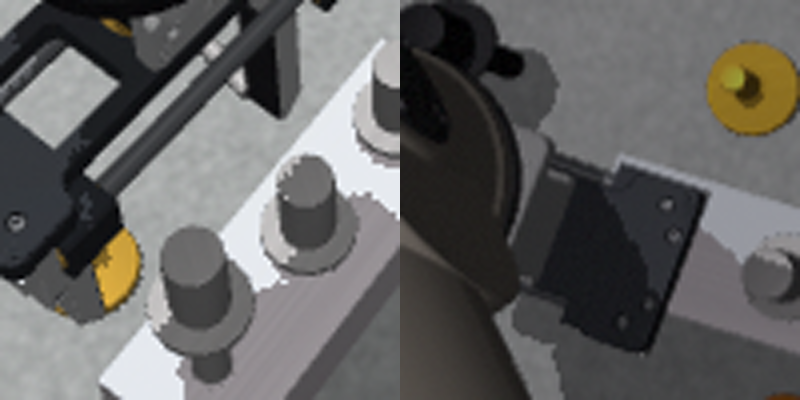

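The side crop (centre about (268,364)) shows the long pin's knob clear of the gripper fingers. The far finger is at about (291,322), and the hand sits over the pin in the top view. Descending and gripping.

Request:
arm_command:
  deltas:
    - [[0,0,0.2,0,0,0,-1],[0,0,0.3,0,0,0,-1],[0,0,0.3,0,0,0,-1],[0,0,0.3,0,0,0,-1],[0,0,0.3,0,0,0,-1],[0,0,0.3,0,0,0,-1],[0,0,0.12,0,0,0,-1],[0,0,0,0,0,0,-1],[0,0,0,0,0,0,1],[0,0,0,0,0,0,1],[0,0,0,0,0,0,1],[0,0,0,0,0,0,1],[0,0,0,0,0,0,1],[0,0,0,0,0,0,1],[0,0,0,0,0,0,1],[0,0,0,0,0,0,1]]

```text
t: 3.2
position: [0.5171, 0.3371, 0.1145]
tcp_rot: [-0.564, -3.091, 0.0]
contact_force: [-0.1, -0.9, 0.7]
width: 0.0331
grip_force: 0.0
```

Request:
arm_command:
  deltas:
    - [[0,0,0,0,0,0,1],[0,0,0,0,0,0,1],[0,0,0,0,0,0,1],[0,0,0,0,0,0,1],[0,0,0,0,0,0,1]]

```text
t: 3.7
position: [0.5171, 0.337, 0.1144]
tcp_rot: [-0.564, -3.09, 0.0]
contact_force: [-0.5, -1.4, 0.8]
width: 0.0254
grip_force: 30.0
```

Request:
arm_command:
  deltas:
    - [[0,0,-0.1,0,0,0,1],[0,0,-0.2,0,0,0,1],[0,0,-0.2,0,0,0,1],[0,0,-0.3,0,0,0,1],[0,0,-0.4,0,0,0,1],[0,0,-0.4,0,0,0,1],[0,0,-0.4,0,0,0,1],[0,0,-0.4,0,0,0,1],[0,0,-0.4,0,0,0,1],[0,0,-0.4,0,0,0,1],[0,0,-0.4,0,0,0,1],[0,0,-0.2,0,0,0,1],[0,0,0,0,0,0,1]]

```text
t: 5.0
position: [0.5176, 0.3374, 0.3064]
tcp_rot: [0.564, 3.089, 0.003]
contact_force: [0.7, 1.1, -2.3]
width: 0.0254
grip_force: 29.9
```

Request:
arm_command:
  deltas:
    - [[-0.131,-0.332,0,0,0,0,1],[-0.131,-0.332,0,0,0,0,1],[-0.262,-0.665,0,0,0,0,1],[-0.262,-0.665,0,0,0,0,1],[-0.262,-0.665,0,0,0,0,1],[-0.262,-0.665,0,0,0,0,1],[-0.262,-0.665,0,0,0,0,1],[-0.262,-0.665,0,0,0,0,1],[-0.262,-0.665,0,0,0,0,1],[-0.262,-0.665,0,0,0,0,1],[-0.262,-0.665,0,0,0,0,1],[-0.262,-0.665,0,0,0,0,1],[-0.262,-0.665,0,0,0,0,1],[-0.262,-0.665,0,0,0,0,1],[-0.262,-0.665,0,0,0,0,1],[-0.262,-0.665,0,0,0,0,1],[-0.262,-0.665,0,0,0,0,1],[-0.262,-0.665,0,0,0,0,1],[-0.262,-0.665,0,0,0,0,1],[-0.262,-0.665,0,0,0,0,1]]

```text
t: 7.0
position: [0.5253, -0.344, 0.304]
tcp_rot: [-0.565, -3.089, -0.0]
contact_force: [0.9, 0.3, -1.5]
width: 0.0256
grip_force: 29.9
```

Request:
arm_command:
  deltas:
    - [[-0.131,-0.332,0,0,0,0,1],[-0.131,-0.332,0,0,0,0,1],[0,0,0,0,0,0,1],[0,0,0,0,0,0,1],[0,0,0,0,0,0,1]]

```text
t: 7.5
position: [0.5271, -0.3769, 0.3042]
tcp_rot: [-0.563, -3.09, -0.001]
contact_force: [-0.4, -0.3, -3.2]
width: 0.0256
grip_force: 29.9
```

```bash
python3 - <<'E'
from h import *
s=robot.get_state(); print(s['t'],s['position'].round(4),s['tcp_rot'].round(4),s['contact_force'].round(1),s['q'].round(2))
f=grab('side'); t=grab('top')
c=np.zeros((600,800,3),np.uint8)
c[:,:400]=cv2.resize(f['image'][30:180,320:420],(400,600),interpolation=2);c[:400,400:]=cv2.resize(t['image'][190:290,480:580],(400,400),interpolation=2)
cv2.imwrite('pics/bore.png',c[...,::-1])
E
```

```text
7.5 [ 0.5271 -0.3769  0.3042] [-5.6330e-01 -3.0903e+00 -9.0000e-04] [-0.4 -0.3 -3.2] [ 0.03  0.36  0.66  1.58 -0.23  1.28  1.94]
```

View pics/bore.png

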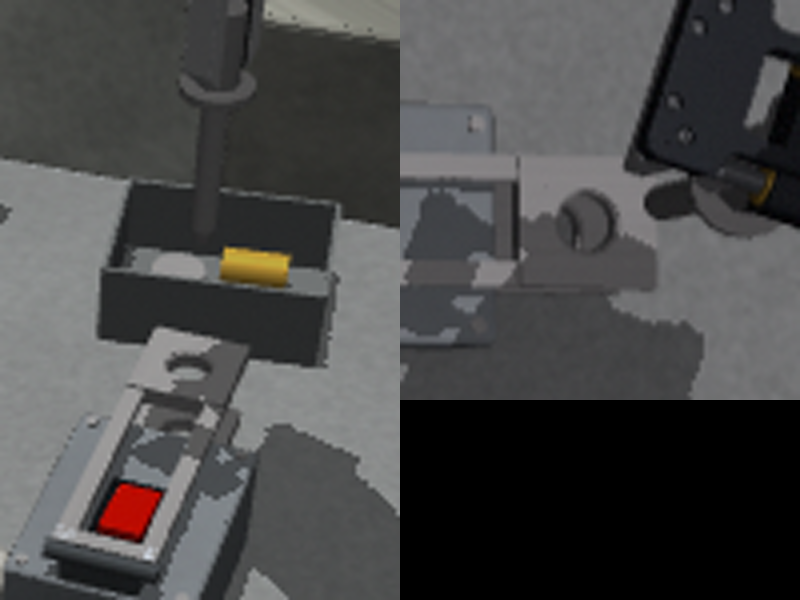

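The side view shows the pin hanging upright, with its nose at about (370.8,88) and the bore mouth at (367,121.5). In the top view the nose is at about (543.5,241) and the bore at (526.5,245). I'll compute the offset in each view.

```bash
python3 - <<'E'
from m import *
np.set_printoptions(linewidth=250)
T=dict(np.load('top.npz'));S=dict(np.load('side.npz'))
h=.198
for h in(.195,.2): print(h,'S',ray(S,370.8,87.5,h).round(4),'T',ray(T,543.5,241,h).round(4))
print(ray(S,367,121,.104).round(4),ray(T,526.2,245,.104).round(4))
W=world(S); print((W[76:92,362:380:2]*1000).astype(int)[::3,:,0]); print((W[76:92,362:380:2]*1000).astype(int)[::3,:,1]);print((W[76:92,362:380:2]*1000).astype(int)[::3,:,2])
g=lambda f:cv2.cvtColor(f['image'],7)
print(g(S)[76:94,360:382]); print(g(T)[232:250,538:562]); print(g(S)[114:130,358:378]); print(g(T)[234:256,514:538])
E
```

```text
0.195 S [ 0.5284 -0.3869  0.195 ] T [ 0.5281 -0.3786  0.195 ]
0.2 S [ 0.527  -0.3791  0.2   ] T [ 0.5277 -0.3767  0.2   ]
[ 0.5271 -0.3762  0.104 ] [ 0.5279 -0.379   0.104 ]
[[605 599 593 535 529 525 520 644 635]
 [604 598 592 534 529 524 520 562 557]
 [604 598 592 533 528 523 519 561 555]
 [602 596 591 532 527 523 566 560 553]
 [602 595 590 532 526 522 564 559 553]
 [601 594 589 582 576 570 563 557 551]]
[[ -651  -651  -655  -373  -368  -367  -370 -1143 -1144]
 [ -651  -650  -651  -370  -369  -367  -373  -656  -661]
 [ -655  -654  -655  -370  -367  -368  -374  -654  -659]
 [ -649  -649  -654  -369  -367  -371  -657  -656  -654]
 [ -651  -648  -655  -372  -366  -370  -651  -657  -656]
 [ -651  -649  -655  -653  -654  -655  -650  -650  -656]]
[[  57   58   57  232  236  237  236 -235 -233]
 [  47   49   50  226  228  230  227   53   51]
 [  34   37   37  218  221  222  218   44   42]
 [  28   30   28  211  213  212   30   32   35]
 [  17   20   16  201  206  204   24   21   23]
 [   6    9    6    9    9   10   15   16   13]]
[[ 58  59  77  78  96  96 103 103  67  48  51  53  55  52  
[... 6170 characters left out ...]
5 126]
 [ 79  79  79  77  79  75  64  68  65  39  77  64  78  77  77  78  75  48  40  60  73  92  79  93]
 [ 79  79  80  79  79  79  73  62  59  39  81  70  78  79  76  76  60  41  58  70  77  79  79  79]
 [ 78  81  80  79  79  80  78  70  62  48  95  74  78  78  76  59  48  56  68  78  79  79  79  80]
 [ 76  78  77  78  78  77  77  76  74  62  73  66  71  70  54  58  56  67  76  77  77  78  79  78]
 [ 77  78  78  77  77  78  78  78  77  74  75  70  68  67  64  71  74  75  77  77  77  76  77  77]
 [ 79  79  79  80  80  80  80  79  79  78  79  78  77  77  77  77  79  79  78  78  78  78  78  78]
 [ 80  80  80  80  80  80  80  80  79  79  79  80  79  79  79  80  79  78  80  78  79  78  80  80]]
```

The pin axis at about (0.5275, -0.3765) and the bore at (0.528, -0.378) agree to within 2 mm, against 6 mm of clearance. Making a small nudge and lowering.

Request:
arm_command:
  deltas:
    - [[0,-0.02,0.2,0,0,0,1],[0,0,0.3,0,0,0,1],[0,0,0.3,0,0,0,1],[0,0,0.3,0,0,0,1],[0,0,0.3,0,0,0,1],[0,0,0.2,0,0,0,1],[0,0,0.1,0,0,0,1],[0,0,0.1,0,0,0,1],[0,0,0.1,0,0,0,1],[0,0,0.1,0,0,0,1],[0,0,0,0,0,0,1]]

```text
t: 8.7
position: [0.527, -0.3783, 0.204]
tcp_rot: [-0.564, -3.09, -0.0]
contact_force: [0.7, 0.4, -1.7]
width: 0.0257
grip_force: 29.9
```

```bash
python3 - <<'E'
from h import *
s=robot.get_state(); print(s['position'].round(4),s['contact_force'].round(1))
f=grab('side'); t=grab('top')
c=np.zeros((400,800,3),np.uint8)
c[:,:400]=cv2.resize(f['image'][70:150,325:405],(400,400),interpolation=2);c[:,400:]=cv2.resize(t['image'][205:285,490:570],(400,400),interpolation=2)
cv2.imwrite('pics/in.png',c[...,::-1])
E
```

```text
[ 0.527  -0.3783  0.204 ] [ 0.7  0.4 -1.7]
```

View pics/in.png

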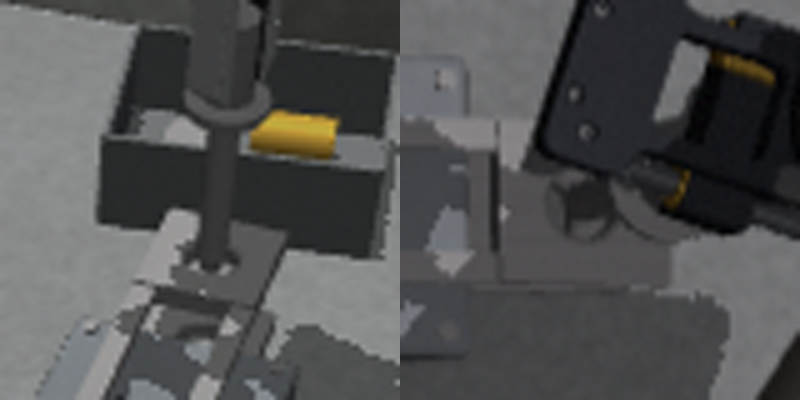

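Both crops show the nose centred in the bore, at side (367,123) and top (526,245), with no contact force. Lowering slowly.

Request:
arm_command:
  deltas:
    - [[0,0,0.1,0,0,0,1],[0,0,0.1,0,0,0,1],[0,0,0.1,0,0,0,1],[0,0,0.1,0,0,0,1],[0,0,0.1,0,0,0,1],[0,0,0.1,0,0,0,1],[0,0,0.1,0,0,0,1],[0,0,0.1,0,0,0,1],[0,0,0,0,0,0,1]]

```text
t: 9.7
position: [0.5268, -0.3782, 0.1637]
tcp_rot: [-0.563, -3.09, -0.0]
contact_force: [-0.4, -0.1, -2.4]
width: 0.0255
grip_force: 29.9
```

Request:
arm_command:
  deltas:
    - [[0,0,0.1,0,0,0,1],[0,0,0.1,0,0,0,1],[0,0,0.1,0,0,0,1],[0,0,0.1,0,0,0,1],[0,0,0.1,0,0,0,1],[0,0,0.1,0,0,0,1],[0,0,0.1,0,0,0,1],[0,0,0.06,0,0,0,1],[0,0,0,0,0,0,1]]

```text
t: 10.6
position: [0.5269, -0.3783, 0.126]
tcp_rot: [-0.564, -3.09, -0.0]
contact_force: [-0.7, 0.5, -2.2]
width: 0.0258
grip_force: 29.9
```

Another 10 mm or so to go, in 1 mm rows.

Request:
arm_command:
  deltas:
    - [[0,0,0.03,0,0,0,1],[0,0,0.03,0,0,0,1],[0,0,0.03,0,0,0,1],[0,0,0.03,0,0,0,1],[0,0,0.03,0,0,0,1],[0,0,0.03,0,0,0,1],[0,0,0,0,0,0,1],[0,0,0,0,0,0,1]]

```text
t: 11.4
position: [0.5271, -0.3784, 0.1175]
tcp_rot: [-0.564, -3.09, 0.0]
contact_force: [0.1, -0.3, -2.4]
width: 0.0256
grip_force: 29.9
```

Request:
arm_command:
  deltas:
    - [[0,0,0.01,0,0,0,1],[0,0,0.01,0,0,0,1],[0,0,0,0,0,0,1]]

```text
t: 11.7
position: [0.5271, -0.3784, 0.1164]
tcp_rot: [-0.564, -3.091, 0.0]
contact_force: [0.1, -0.6, -2.4]
width: 0.0256
grip_force: 29.9
```

Request:
arm_command:
  deltas:
    - [[0,0,0.01,0,0,0,1],[0,0,0.01,0,0,0,1],[0,0,0,0,0,0,1]]

```text
t: 12.0
position: [0.5272, -0.3785, 0.1156]
tcp_rot: [0.564, 3.091, -0.0]
contact_force: [-0.6, 1.1, -0.2]
width: 0.0253
grip_force: 30.0
```

Request:
arm_command:
  deltas:
    - [[0,0,0.01,0,0,0,1],[0,0,0,0,0,0,1]]

```text
t: 12.2
position: [0.5272, -0.3786, 0.1155]
tcp_rot: [0.564, 3.09, -0.0]
contact_force: [-1.8, 2.0, 5.4]
width: 0.0255
grip_force: 30.0
```

The collar touches at TCP 0.1155, against 0.1154 predicted, with a light 5–8 N of contact. Releasing and retracting straight up.

Request:
arm_command:
  deltas:
    - [[0,0,0,0,0,0,0.2],[0,0,0,0,0,0,0],[0,0,0,0,0,0,-0.4],[0,0,0,0,0,0,-1],[0,0,0,0,0,0,-1],[0,0,0,0,0,0,-1],[0,0,0,0,0,0,-1],[0,0,0,0,0,0,-1],[0,0,0,0,0,0,-1],[0,0,0,0,0,0,-1],[0,0,0,0,0,0,-1],[0,0,-0.1,0,0,0,-1],[0,0,-0.3,0,0,0,-1],[0,0,-0.3,0,0,0,-1],[0,0,-0.5,0,0,0,-1],[0,0,-0.6,0,0,0,-1],[0,0,-0.6,0,0,0,-1],[0,0,-0.4,0,0,0,-1],[0,0,0,0,0,0,-1],[0,0,0,0,0,0,-1]]

```text
t: 14.2
position: [0.5273, -0.3785, 0.2561]
tcp_rot: [0.563, 3.089, -0.0]
contact_force: [-1.0, 1.2, -0.7]
width: 0.0937
grip_force: 0.0
```

```bash
python3 - <<'E'
from m import *
s=robot.get_state(); print(s['position'].round(4),s['contact_force'].round(1),s['width'])
f=grab('side'); t=grab('top')
W=world(f); m=(np.hypot(W[...,0]-.528,W[...,1]+.378)<.04)&(W[...,2]>.09)&(W[...,2]<.17)
z=W[m][:,2]; print(np.histogram(z,bins=np.arange(.09,.172,.004)))
k=m&(abs(W[...,2]-.155)<.004); print(k.sum(), W[k].mean(0))
c=np.zeros((400,800,3),np.uint8)
c[:,:400]=cv2.resize(f['image'][70:150,325:405],(400,400),interpolation=2);c[:,400:]=cv2.resize(t['image'][205:285,490:570],(400,400),interpolation=2)
cv2.imwrite('pics/done.png',c[...,::-1])
E
```

```text
[ 0.5273 -0.3785  0.2561] [-1.   1.2 -0.7] 0.09368945691814809
(array([ 13,  25, 105, 127,  76,  22,  13,  13,  11,  13,  12,  13,  14,
        18,  11,  41,  16,   0,   0,   0]), array([0.09 , 0.094, 0.098, 0.102, 0.106, 0.11 , 0.114, 0.118, 0.122,
       0.126, 0.13 , 0.134, 0.138, 0.142, 0.146, 0.15 , 0.154, 0.158,
       0.162, 0.166, 0.17 ]))
52 [ 0.52777863 -0.37476823  0.15344368]
```

View pics/done.png

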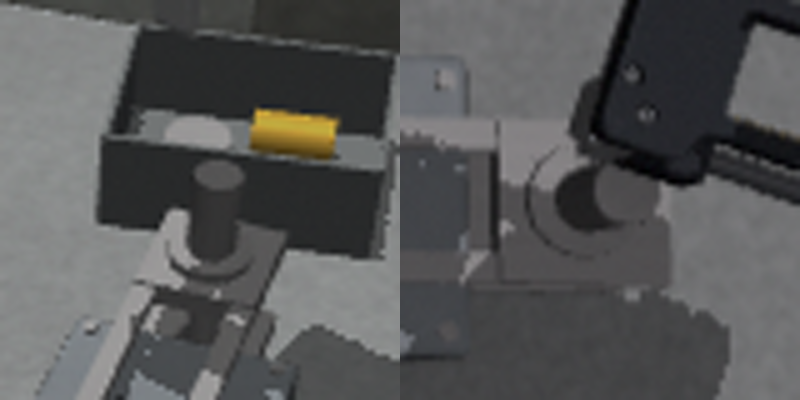

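The pin stands upright with its collar flat on the upper lug, at about (367,120) in the side view. Its top at 0.154 m matches the expected 0.155 m, and the gripper is clear. Handing in.

```bash
python3 -c "
from workcell import ticket
print(ticket.close_job())"
```

```text
the job is handed in; nothing more can be done
None
```

The long pin stands through both lugs with its collar resting on the upper lug, the gripper is clear of it, and the job was handed in at about 14 s of the 48 s allowed; no verdict was returned.

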